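Slide the filling board out to the gauge and hold it down

TASK

Take the plywood board by the wooden batten at its rear end and slide it, without lifting it, straight out over the right-hand end of the marble stand until its front edge is level with the gauge's pointer, square to the stand. It is then front-heavy and would tip off, so the program finishes while still holding it flat on the stand, still and clear of the gauge. Keep the filled mould in its place on the board and leave the small bowl where it stands.

Things in the scene. Friction and masses are not known exactly. Their poses are not given: they have to be found in the camera images.
- stand: Low fixed stand: marble slab on a steel frame, 200 mm (its x) by 320 mm (its y), level top 75 mm above the counter. Origin: centre of the footprint at counter height; x roughly away from the robot, y roughly to its left. The board goes out straight along the stand's -y, over the end at y = -160 mm, to a finished overhang of 180 to 210 mm.
- board_handle (a point): Centre, half-way up, of the wooden batten across the board's rear end; axes are the board's. Batten 20 mm thick along y, 100 mm long along x, standing 34 mm above the board's upper face (this point is 17 mm above that face, 40 mm from the rear edge, 130 mm to +y of the board's middle). At least 55 mm are free between batten and mould.
- board_front (a point): Middle of the board's front edge, at its upper face, 300 mm towards the board's -y from the batten's centre and 17 mm lower. Axes are the board's.
- board: Loose plywood board, 130 (x) x 340 (y) x 10 mm, 0.36 kg, lying flat on the stand, up to 0.1 rad askew to it; origin at the centre of its underside; y runs from the front edge (-170 mm) to the rear edge with the batten (+170 mm), z up.
- mould: Filled brown praline mould, 116 x 210 x 19 mm, about 0.33 kg, lying loose (held by friction alone) on the board's front part, its length along the board; origin at the centre of its underside, about 55 mm towards the board's front from its middle. With it the board tips off the stand once some 150 mm overhang.
- gauge_tip (a point): Point of the gauge's pointer: a level steel rod 6 mm thick, 80 mm above the counter, on a fixed 130 mm post. It stands on the robot's side of the board's path and points across it (the stand's +x), some 25 mm short of the board's edge. The board's front edge must come level with this point, measured along the stand's y.
- gauge: The gauge; origin at the centre of its foot at counter height, 46 mm behind the pointer's point; axes parallel to the stand's. Fixed.
- catch_bowl: Small loose white bowl with some dark drops in it, 117 mm wide, 45 mm high, on the counter below where the board will overhang; origin at the centre of its underside.

How it is judged:
By the outcome, as a careful person would: the job done as asked, in the order asked, and still so for the second after the job is handed in, while the arm keeps its last pose, push and grip.
It also fails if it takes over 38 s, if anything falls off the work surface, if the arm or the gripper's body presses on something with over 40 N, if the wrist force passes 120 N, or if a joint passes its speed limit or range.

ROBOT

A 6-joint arm with a two-finger parallel gripper is mounted at the origin on a cart in front of the work surface, level with it; the furniture and walls round the work are solid. World frame = base frame: x ahead of the robot, y to its left, z up, the work surface at z = 0. Lengths are in m, angles in rad, forces in N, time in s.
With the tool pointing down it reaches from about 0.325 to 0.85 m from the base axis. Payload 15.5 kg.
Tool frame: the origin (TCP) lies midway between the tips of the shut fingers; the grasp point (between the pads) lies manip.grip_depth behind it (manip.grip_depth is the distance from the TCP to the grasp point, in m); x points along the fingers, z is the direction in which the jaws open and shut, and the axes are right-handed (so a half turn about x gives the same grasp; the last joint's range is limited). The gripper opens to 91 mm and grips with 3 to 60 N. Pads are 32 mm wide; open, the fingers measure 118 mm over their backs; the gripper's body (76 mm by 178 mm) begins 60 mm behind the grasp point.
Start: joints at [1.081, 0.494, 1.345, -0, 1.302, -0.096], TCP at [0.24, 0.577, 0.214] pointing down, gripper open.
Joint ranges: [-2.91, 2.91], [-0.82, 2.16], [0.22, 2.67], [-1.22, 4.37], [0.12, 2.79], [-3.08, 3.08]. Speed limits (rad/s): [1.89, 1.89, 2.57, 3.01, 3.01, 3.01].

INTERFACE

Orientations are given as [roll, pitch, yaw] about the fixed x, y, z axes, in that order (R = Rz(yaw) Ry(pitch) Rx(roll)).
In Python, from plant import manip gives the robot as it stands.
- The arm moves only by the shell command python3 -m creep 'ROWS' [FORCE]. ROWS is JSON, a list that holds one entry, the list of rows, each a list of 7 numbers: the opening, from 0 (shut) to 1 (fully open), then the shift along the tool's x, y, z in mm, then the turn, a rotation vector about the tool's x, y, z in rad. In form: [[[gripper, tx, ty, tz, wx, wy, wz], ...]]. A call has 1 to 10 rows; each row is the pose to reach, as a shift and turn from the pose measured when the call began, along the tool's axes at that moment; what a row does not reach only later rows make up. A row lasts 1/12 s, in which the tool goes at most 41.7 mm and 7.16 degrees, less where a joint would pass 70% of its speed; a pose out of reach is approached as far as the arm can. A call with a gripper value outside its range is refused whole. The fingers move at their own pace and stop on an object; FORCE is the grip in N (left out, the last holds). Time passes only in rows, so rows that repeat a pose let the fingers close. It gives the time, the measured TCP pose, the force and the opening at its end, in the units of the state.
- manip.get_obs(): the state, without advancing time (a new reading comes with each control period).
- manip.read_camera(name): name is "scene" or "side" or "wrist"; returns the picture (480x640x3 uint8, red, green, blue); there is no depth.
- manip.get_calibration(name): a dict with "vfov" (degrees; the focal length in pixels is half the picture's height over the tangent of half this angle, whatever the lens; pixels are square), "cx", "cy" (the principal point, pixels), "T" (4x4, takes a point from camera to world coordinates). Camera axes: x right, y up, looking along -z (the intrinsics and any distortion apply to the point x, -y, -z); pixel columns grow to the right and rows downward; lengths in m; the calibration is good to about 2 mm. A picture is of the moment at which its call begins: read the wrist's pose just before it. get_calibration takes no time and is no camera call; for the wrist camera it gives the pose at the moment of the call.
- manip.hand_in(): hands the job in, once; it reports no verdict.
The state is a dict: "t": time; "q": joint angles; "qvel": joint speeds; "joint_torque": joint torques, N m; "eef_pos": TCP position; "orientation": TCP orientation; "wrist_force": force on the tool from outside, world axes, zero at the start; "torque": the same for the moment, N m; "grip_width": finger opening in m.
Only numpy, scipy, OpenCV 4.12 (cv2) and the standard library are available. Lean on these libraries where they do the work, as an engineer would, in place of code of your own. Each camera call takes 0.05 s, during which the arm holds its last target.

## Working session

There is one attempt and no reset: what is moved stays moved. The work goes in short steps, Python scripts to look and compute and a shell command to move; the robot and the scene stay as the last step left them, time stands still between calls to the robot, and variables do not carry over. Pictures are saved under pics/ and viewed, and the job is handed in when it is done.

```bash
ls; mkdir -p pics; python3 - <<'E'
from plant import manip
import cv2, numpy as np
np.set_printoptions(precision=4,suppress=True)
print(manip.get_obs(), manip.grip_depth)
for n in ("scene","side","wrist"):
    c=manip.get_calibration(n); print(n,c)
    cv2.imwrite(f"pics/{n}0.png",manip.read_camera(n)[:,:,::-1])
E
```

```text
pics
{'t': 0.0, 'q': array([ 1.0805,  0.4942,  1.3461, -0.    ,  1.3025, -0.0955]), 'qvel': array([ 0.0012, -0.0009,  0.0016, -0.0015, -0.0001, -0.0002]), 'joint_torque': array([ -0.0011, -87.8836, -38.1855,   0.0706,   0.0531,  -0.0002]), 'eef_pos': array([0.2402, 0.5766, 0.2133]), 'orientation': array([ 3.0629,  1.5695, -2.0443]), 'wrist_force': array([-0.2462,  0.454 , -0.9558]), 'torque': array([-0.0143, -0.0391, -0.0038]), 'grip_width': 0.09104573382962332} 0.0188
scene {'vfov': 56.17846423062946, 'cx': 322.65007066096933, 'cy': 237.78608282907447, 'T': array([[ 0.8968,  0.3104, -0.3152,  0.1933],
       [-0.4423,  0.6438, -0.6244, -0.6255],
       [ 0.0091,  0.6994,  0.7147,  0.7414],
       [ 0.    ,  0.    ,  0.    ,  1.    ]])}
side {'vfov': 45.16206057926236, 'cx': 330.5736738757305, 'cy': 235.25467354257307, 'T': array([[ 0.9998, -0.019 , -0.0037,  0.4739],
       [ 0.0089,  0.6208, -0.7839, -0.8193],
       [ 0.0172,  0.7837,  0.6208,  0.7131],
       [ 0.    ,  0.    ,  0.    ,  1.    ]])}
wrist {'vfov': 64.24130620583479, 'cx': 318.4990062097903, 'cy': 248.81246910631495, 'T': array([[ 0.3857, -0.8912, -0.2386,  0.1731],
       [ 0.9226,  0.3723,  0.1009,  0.6044],
       [-0.0012, -0.259 ,  0.9659,  0.3835],
       [ 0.    ,  0.    ,  0.    ,  1.    ]])}
```

View pics/scene0.png

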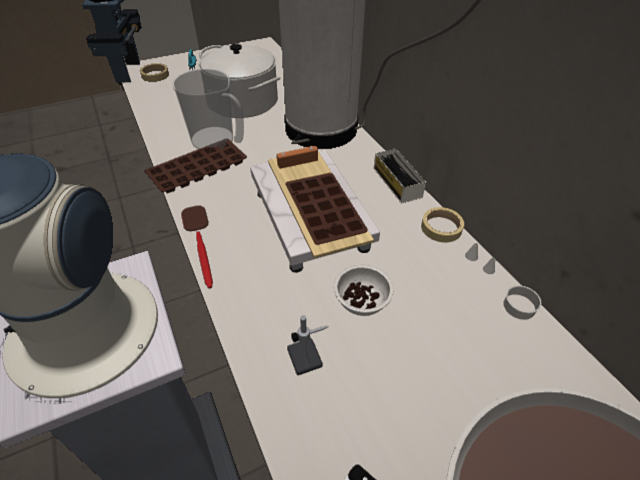

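View pics/side0.png

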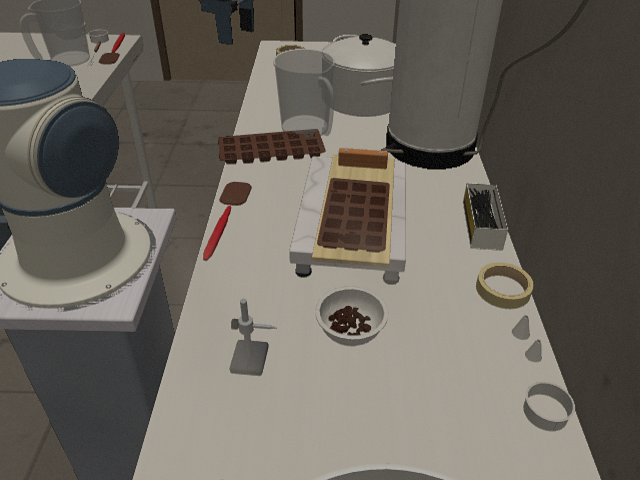

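View pics/wrist0.png

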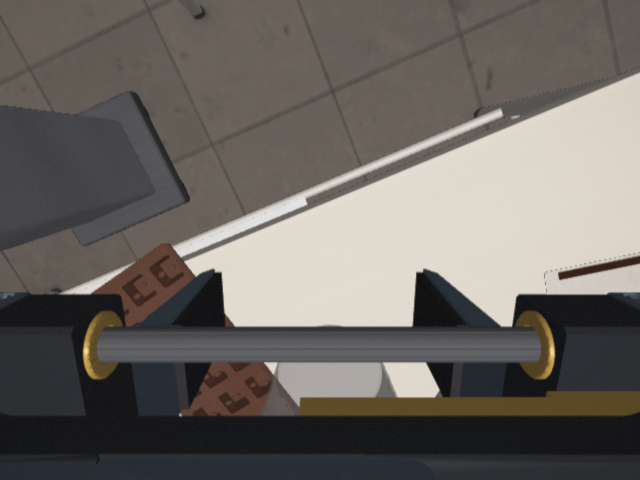

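```bash
python3 - <<'E'
import cv2
a=cv2.imread("pics/scene0.png")[140:280,235:395]; cv2.imwrite("pics/sc_z.png",cv2.resize(a,None,fx=5,fy=4.28*5/4.28 if 0 else 4.28,interpolation=cv2.INTER_CUBIC)[:600,:800])
a=cv2.imread("pics/side0.png")[140:290,280:420]; cv2.imwrite("pics/si_z.png",cv2.resize(a,None,fx=4,fy=4,interpolation=cv2.INTER_CUBIC))
a=cv2.imread("pics/side0.png")[285:385,215:395]; b=cv2.imread("pics/scene0.png")[260:380,280:400]
cv2.imwrite("pics/g1.png",cv2.resize(a,None,fx=4,fy=4,interpolation=cv2.INTER_CUBIC));cv2.imwrite("pics/g2.png",cv2.resize(b,None,fx=5,fy=5,interpolation=cv2.INTER_CUBIC))
E
```

```text
(no output)
```

View pics/sc_z.png

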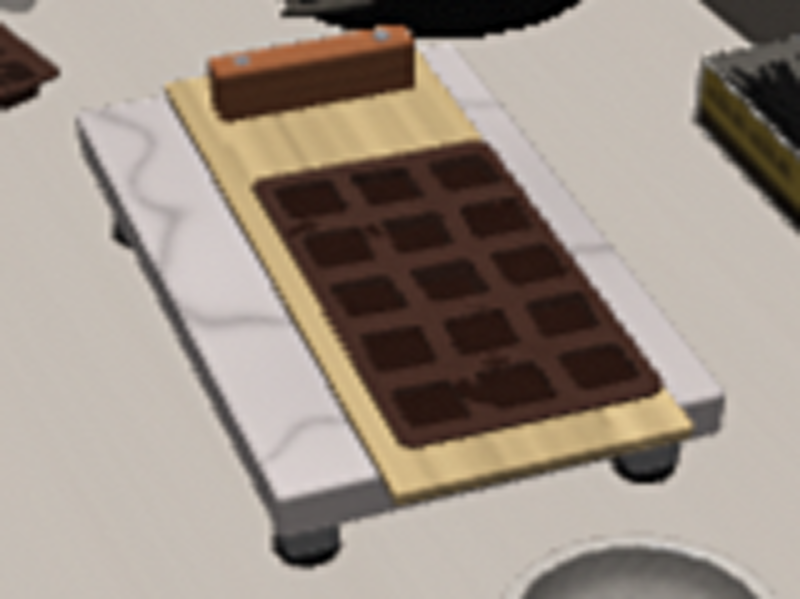

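View pics/si_z.png

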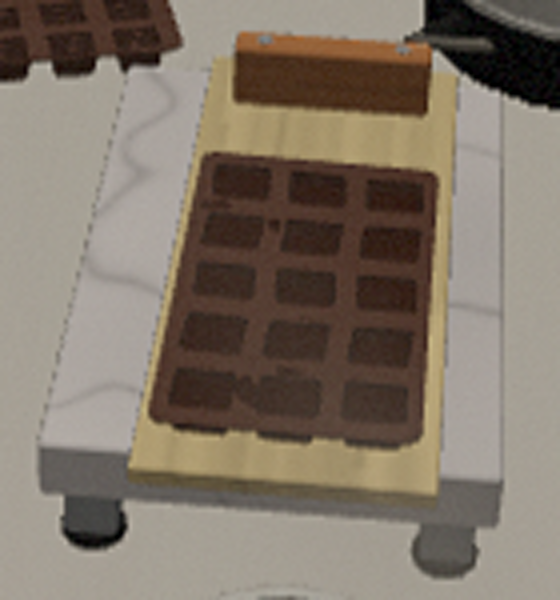

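View pics/g1.png

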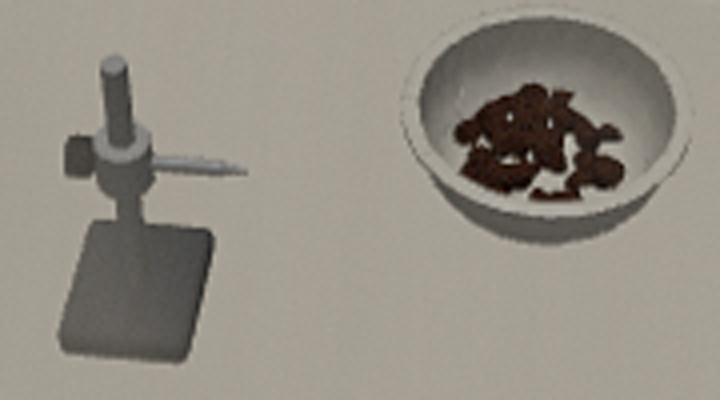

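View pics/g2.png

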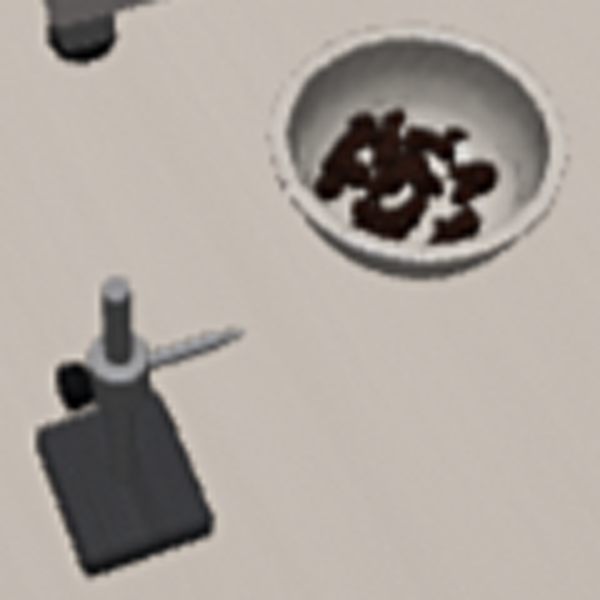

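```bash
cat > h.py <<'E'
import numpy as np
from plant import manip
from scipy.optimize import least_squares
np.set_printoptions(precision=4,suppress=True)
def proj(c,P):
    T=np.array(c["T"]); f=240/np.tan(np.radians(c["vfov"])/2)
    p=(np.atleast_2d(P)-T[:3,3])@T[:3,:3]
    return np.c_[c["cx"]+f*p[:,0]/-p[:,2], c["cy"]-f*p[:,1]/-p[:,2]]
def u(pts,s,o):
    s=np.array(s);return (np.array(pts,float)+.5)/s-.5+np.array(o)
C={n:manip.get_calibration(n) for n in("scene","side")}
def rect(pose,loc,z):
    x,y,a=pose; c,s=np.cos(a),np.sin(a); loc=np.atleast_2d(loc)
    return np.c_[x+c*loc[:,0]-s*loc[:,1], y+s*loc[:,0]+c*loc[:,1], np.zeros(len(loc))+z]
def fit(obs,x0=(.5,.1,0)):
    # obs: list of (cam, local xy, z, pix)
    def r(p): return np.concatenate([(proj(C[c],rect(p,l,z))-px).ravel() for c,l,z,px in obs])
    s=least_squares(r,x0,loss="soft_l1"); return s.x,r(s.x).reshape(-1,2)
def tri(d):
    s=least_squares(lambda X:np.concatenate([(proj(C[c],X)-px).ravel() for c,px in d]),[.4,-.1,.08]); return s.x,s.fun
E
cat > m.py <<'E'
from h import *
sc=lambda p:u(p,(5,4.28),(235,140)); si=lambda p:u(p,4,(280,140))
S=[[-.1,.16],[-.1,-.16],[.1,-.16],[.1,.16]]
st=[("scene",S,.075,sc([(80,112),(277,500),(722,400),(455,45)])),("side",S,.075,si([(125,68),(42,447),(500,480),(500,75)]))]
print("stand",*fit(st))
B=[[-.065,-.17],[.065,-.17],[-.065,.17]]
bo=[("scene",B,.085,sc([(395,490),(690,425),(168,85)])),("side",B+[[.065,.17]],.085,si([(131,467),(437,492),(215,58),(457,72)])),
("side",[[-.05,.12],[.05,.12]],.119,si([(236,52),(430,67)])),("side",[[-.05,.12],[.05,.12]],.085,si([(236,98),(428,115)])),
("scene",[[-.05,.12],[.05,.12]],.119,sc([(213,75),(413,45)]))]
p,r=fit(bo);print("board",p,r)
print("handle",rect(p,[0,.13],.102),"front",rect(p,[0,-.17],.085))
print("tip",tri([("side",u([(246,172)],4,(215,285))),("scene",u([(241,331)],5,(280,260)))]))
E
python3 m.py
```

```text
stand [ 0.5194  0.0895 -0.0902] [[-1.556  -0.2622]
 [-0.271  -0.2006]
 [ 1.1093 -1.6833]
 [-0.6398 -0.9333]
 [ 0.5653 -0.1553]
 [-1.9569  0.1732]
 [ 0.4975  0.9881]
 [ 0.1993  4.2759]]
board [ 0.5282  0.0782 -0.1016] [[-0.2927  0.0102]
 [ 0.6262 -0.8656]
 [-1.153  -1.2873]
 [-0.8814  0.0814]
 [ 0.4002  0.4716]
 [-0.2079 -0.3506]
 [ 0.3541  0.519 ]
 [-0.3989 -0.4714]
 [ 0.4883 -0.7001]
 [-0.8179  2.4124]
 [-0.3142  1.713 ]
 [ 0.5992 -0.3361]
 [ 0.6306 -1.5841]]
handle [[0.5414 0.2075 0.102 ]] front [[ 0.5109 -0.0909  0.085 ]]
tip (array([ 0.3995, -0.2414,  0.0801]), array([-0.2478,  0.389 ,  0.095 , -0.5354]))
```

```bash
cat > e.py <<'E'
from h import *
import cv2
from scipy.ndimage import map_coordinates, gaussian_filter
def refine(imgs,edges,z,p,sp=4,it=6,show=None):
    # edges: (cam, a, b) local segments
    for k in range(it):
        N=[];meta=[]
        for ei,(cam,a,b) in enumerate(edges):
            L=np.linspace(a,b,40); q=proj(C[cam],rect(p,L,z)); t=q[-1]-q[0]; n=np.array([-t[1],t[0]])/np.hypot(*t)
            w=sp if k<3 else 2.5; s=np.arange(-w,w+.01,.25)
            best=None
            pr=0
            for ch in range(3):
                g=np.array([[0]])
                X=q[:,None,:]+s[None,:,None]*n
                pr_=map_coordinates(imgs[cam][:,:,ch],[X[...,1],X[...,0]],order=1)
                pr=pr+np.abs(np.gradient(pr_,axis=1))
            # average neighbours along the edge
            pr=gaussian_filter(pr,(1.0,1.0)); j=pr.argmax(1); m=pr[np.arange(40),j]
            for i in range(40):
                if 0<j[i]<len(s)-1 and m[i]>2: N.append((cam,L[i],q[i]+s[j[i]]*n,n,ei))
        def r(P): 
            o=np.empty(len(N))
            for cam in imgs:
                I=[i for i,x in enumerate(N) if x[0]==cam]
                if not I: continue
                o[I]=np.sum((proj(C[cam],rect(P,[N[i][1] for i in I],z))-np.array([N[i][2] for i in I]))*np.array([N[i][3] for i in I]),1)
            return o
        s_=least_squares(r,p,loss="soft_l1",f_scale=.3); p=s_.x
    e=r(p); 
    for ei in range(len(edges)):
        x=e[[i for i,y in enumerate(N) if y[4]==ei]]
        if len(x): print(edges[ei][0],ei,len(x),"med %.2f mad %.2f"%(np.median(x),np.median(abs(x))))
    return p
def over(img,cam,segs,fn,crop,f):
    im=cv2.resize(img[crop[1]:crop[3],crop[0]:crop[2]],None,fx=f,fy=f,interpolation=cv2.INTER_CUBIC).copy()
    for p,z,a,b,col in segs:
        q=proj(C[cam],rect(p,[a,b],z)); q=(q-np.array(crop[:2])+.5)*f-.5
        cv2.line(im,tuple(int(round(v)) for v in q[0]),tuple(int(round(v)) for v in q[1]),col,1)
    cv2.imwrite(fn,im)
E
cat > m2.py <<'E'
from e import *
I={n:cv2.imread(f"pics/{n}0.png").astype(float) for n in C}
ed=[("scene",[-.1,.15],[-.1,-.155]),("scene",[-.095,-.16],[-.065,-.16]),("scene",[.1,.15],[.1,-.15]),("scene",[-.097,.16],[-.06,.16]),
("side",[-.1,.15],[-.1,-.155]),("side",[-.095,-.16],[-.065,-.16]),("side",[.08,-.16],[.097,-.16]),("side",[-.097,.16],[-.06,.16]),("side",[.1,.1],[.1,-.15])]
p=refine(I,ed,.075,np.array([.5194,.0895,-.0902])); print(p)
be=[("scene",[-.065,.165],[-.065,-.165]),("scene",[-.062,-.17],[.062,-.17]),("scene",[.065,.08],[.065,-.165]),
("side",[-.065,.165],[-.065,-.165]),("side",[-.062,-.17],[.062,-.17]),("side",[.065,.16],[.065,-.165])]
b=refine(I,be,.085,np.array([.5282,.0782,-.1016])); print(b)
np.save("p.npy",p);np.save("b.npy",b)
S=np.array([[-.1,.16],[-.1,-.16],[.1,-.16],[.1,.16],[-.1,.16]]);B=S*[.65,1.0625]
for n,crop in(("scene",(235,140,395,280)),("side",(280,140,420,290))):
    over(I[n],n,[(p,.075,S[i],S[i+1],(0,0,255)) for i in range(4)]+[(b,.085,B[i],B[i+1],(255,0,0)) for i in range(4)],f"pics/ov_{n}.png",crop,4)
R=lambda a:np.array([[np.cos(a),-np.sin(a)],[np.sin(a),np.cos(a)]])
tip=np.array([.3995,-.2414]); 
print("tip in stand",R(-p[2])@(tip-p[:2])," front in stand",R(-p[2])@(rect(b,[0,-.17],0)[0,:2]-p[:2]),"dyaw",b[2]-p[2])
h=rect(b,[0,.13],.102)[0];print("handle",h,"in stand",R(-p[2])@(h[:2]-p[:2]))
E
python3 m2.py
```

```text
scene 0 33 med 0.21 mad 0.21
scene 1 40 med -0.64 mad 0.64
scene 2 40 med -0.79 mad 0.79
scene 3 35 med -0.51 mad 0.51
side 4 40 med 0.92 mad 0.92
side 5 40 med 0.24 mad 0.24
side 6 40 med 0.27 mad 0.27
side 7 36 med 0.49 mad 0.49
side 8 40 med -0.43 mad 0.55
[ 0.5195  0.0903 -0.0885]
scene 0 40 med -1.24 mad 1.24
scene 1 40 med -0.50 mad 0.50
scene 2 40 med 0.01 mad 0.01
side 3 30 med 2.00 mad 2.00
side 4 40 med 0.50 mad 0.50
side 5 40 med 0.27 mad 0.50
[ 0.5276  0.0764 -0.1   ]
tip in stand [-0.0902 -0.341 ]  front in stand [ 0.0074 -0.1831] dyaw -0.01149932006833354
handle [0.5406 0.2057 0.102 ] in stand [0.0109 0.1169][ WARN:0@0.584] global loadsave.cpp:1063 imwrite_ Unsupported depth image for selected encoder is fallbacked to CV_8U.
```

```bash
python3 -c "
import cv2,numpy as np
a=cv2.imread('pics/ov_scene.png');b=cv2.imread('pics/ov_side.png')
o=np.zeros((600,1300,3),np.uint8);o[:a.shape[0],:a.shape[1]]=a;o[:b.shape[0],660:660+b.shape[1]]=b
cv2.imwrite('pics/ov2.png',cv2.resize(o,(800,369)))"
```

```text
(no output)
```

View pics/ov_scene.png

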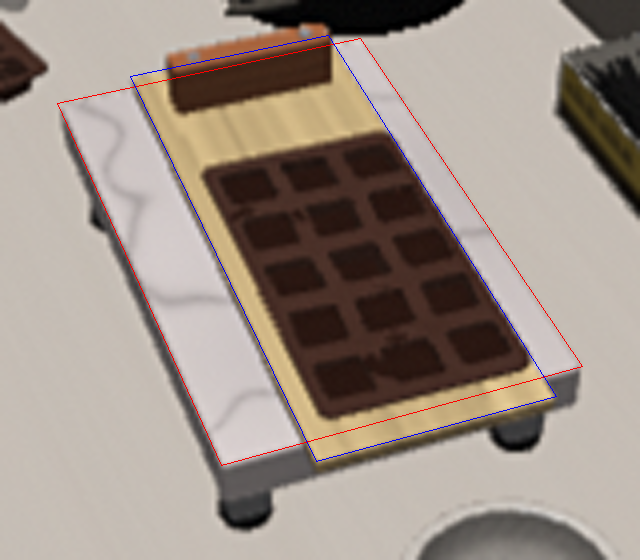

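View pics/ov_side.png

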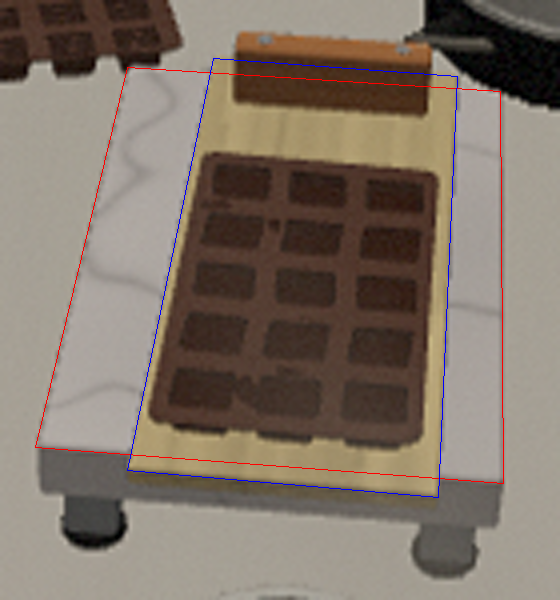

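```bash
cat > t.py <<'E'
from h import *
from scipy.spatial.transform import Rotation as Ro
def ray(cam,px,z):
    c=C[cam];T=np.array(c["T"]);f=240/np.tan(np.radians(c["vfov"])/2)
    d=T[:3,:3]@np.array([(px[0]-c["cx"])/f,-(px[1]-c["cy"])/f,-1]); return T[:3,3]+d*(z-T[2,3])/d[2]
def cur():
    o=manip.get_obs(); return o,Ro.from_euler("xyz",o["orientation"])
def delta(pos,yd):  # tool x down, z along horizontal dir angle yd
    o,R=cur(); z=np.array([np.cos(yd),np.sin(yd),0]); x=np.array([0,0,-1.]); y=np.cross(z,x)
    G=Ro.from_matrix(np.c_[x,y,z]); 
    return R.inv().apply(np.array(pos)-o["eef_pos"])*1000,(R.inv()*G).as_rotvec()
E
python3 - <<'E'
from t import *
for n,c,px,z in [("urn L","side",(389,150),0),("urn bot","side",(433,167),0),("urn bot","scene",(322,146),0),("urn lft","scene",(284,128),0),("jug base","side",(305,136),0),("jug R base","side",(327,130),0),("jug base scene","scene",(212,150),0),("handle","side",(335,95),.1)]:
    print(n,c,ray(c,px,z))
o,R=cur(); print(R.as_matrix()); b=np.load("b.npy")
h=rect(b,[0,.13],.102)[0]
for k in(1,-1):print(delta([h[0],h[1],.21],b[2]+k*np.pi/2))
E
```

```text
urn L side [0.6186 0.4226 0.    ]
urn bot side [0.7169 0.3471 0.    ]
urn bot scene [0.6824 0.3552 0.    ]
urn lft scene [0.6206 0.4902 0.    ]
jug base side [0.4097 0.4848 0.    ]
jug R base side [0.4651 0.519  0.    ]
jug base scene scene [0.3914 0.4718 0.    ]
handle side [0.4836 0.5129 0.1   ]
[[-0.0004 -0.9231  0.3847]
 [-0.0008  0.3847  0.9231]
 [-1.      0.0001 -0.0009]]
(array([   3.6637, -419.9141, -226.8833]), array([-0.2949, -0.0009, -0.0002]))
(array([   3.6637, -419.9141, -226.8833]), array([ 2.8467, -0.0003,  0.0012]))
```

```bash
python3 -m creep '[[[0.6,0,0,-35,0,0,0],[0.6,0,-10,-70,-0.05,0,0],[0.6,0,-30,-105,-0.1,0,0],[0.6,0,-55,-140,-0.15,0,0],[0.6,0,-85,-170,-0.2,0,0],[0.6,0,-115,-195,-0.25,0,0],[0.6,0,-150,-210,-0.29,0,0],[0.6,0,-190,-220,-0.295,0,0],[0.6,0,-230,-227,-0.295,0,0],[0.6,0,-265,-227,-0.295,0,0]]]'
python3 - <<'E'
from t import *
b=np.load("b.npy");h=rect(b,[0,.13],.102)[0]
print(delta([h[0],h[1],.21],b[2]+np.pi/2),cur()[0]["q"])
E
```

```text
t: 0.98
eef_pos: [0.3988, 0.2628, 0.2139]
orientation: [2.946, 1.57, -1.867]
wrist_force: [1.4, 1.9, -0.3]
grip_width: 0.0544
(array([   3.8703, -146.8222,  -42.5961]), array([-0.0005, -0.0011, -0.0002])) [ 0.4582  0.2879  1.696  -0.0009  1.1584 -1.0118]
```

```bash
python3 -m creep '[[[0.6,0,-40,-12,0,0,0],[0.6,0,-80,-24,0,0,0],[0.6,0,-120,-36,0,0,0],[0.6,4,-147,-42.6,0,0,0],[0.6,4,-147,-42.6,0,0,0],[0.6,4,-147,-42.6,0,0,0]]]'
python3 - <<'E'
from t import *
import cv2
b=np.load("b.npy");h=rect(b,[0,.13],.102)[0]
print(delta([h[0],h[1],.21],b[2]+np.pi/2))
c=manip.get_calibration("wrist");im=manip.read_camera("wrist")[:,:,::-1].copy()
cv2.imwrite("pics/w1.png",im)
import json;json.dump({k:(v.tolist() if hasattr(v,'tolist') else v) for k,v in c.items()},open("w1.json","w"))
E
```

```text
t: 1.48
eef_pos: [0.5416, 0.2048, 0.209]
orientation: [2.438, 1.569, -2.377]
wrist_force: [-0.2, -0.7, 0.3]
grip_width: 0.0545
(array([-0.9817,  1.0965,  0.8004]), array([-0.0025, -0.0015, -0.0013]))
```

View pics/w1.png

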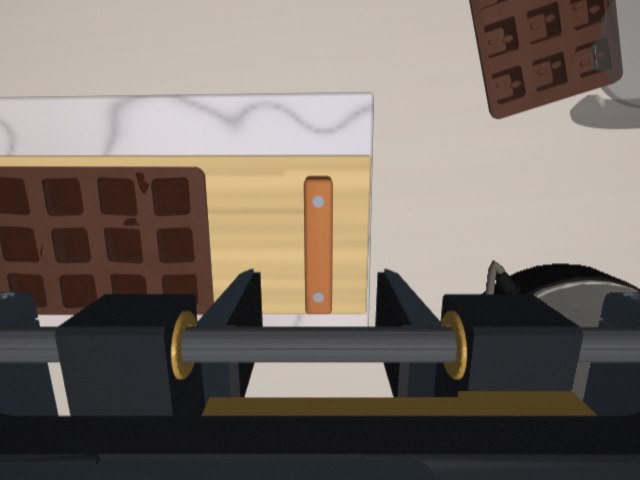

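```bash
python3 - <<'E'
from t import *
import json,cv2
c=json.load(open("w1.json"));C["w"]=c
P=lambda px,z:ray("w",px,z)
cs=[P(q,.119) for q in [(305,178),(332,178),(305,313.5),(332,313.5)]]
print(np.array(cs),np.mean(cs,0)); 
g=cv2.imread("pics/w1.png").astype(float)
# subpixel horizontal-ish edges: sample columns
def vedge(cols,r0,r1,ch):
    out=[]
    for x in cols:
        p=g[r0:r1,x-1:x+2].mean(1)[:,ch]; d=np.abs(np.gradient(p)); 
        j=int(np.clip(d.argmax(),1,len(d)-2)); s=d[j-1:j+2]; out.append((x,r0+j+(s[2]-s[0])/(2*(2*s[1]-s[0]-s[2])+1e-9)))
    return np.array(out)
for n,r,ch,z in(("stand",(84,110),0,.075),("board",(146,165),0,.085)):
    e=vedge(range(15,360,8),*r,ch); m=np.polyfit(e[:,0],e[:,1],1); res=e[:,1]-np.polyval(m,e[:,0]); k=abs(res)<1.5; m=np.polyfit(e[k,0],e[k,1],1)
    a,b=P((15,np.polyval(m,15)),z),P((360,np.polyval(m,360)),z); d=b-a
    print(n,m,k.sum(),a,b,"yaw of y axis-90:",np.arctan2(d[1],d[0])-np.pi/2)
print("board rear corner",P((369.5,156),.085),"stand rear corner",P((373,94),.075))
E
```

```text
[[0.4886 0.2005 0.119 ]
 [0.4905 0.2186 0.119 ]
 [0.5866 0.1895 0.119 ]
 [0.5887 0.2093 0.119 ]] [0.5386 0.2045 0.119 ]
stand [-0.0138 98.8571] 40 [ 0.4115 -0.0101  0.075 ] [0.4348 0.2462 0.075 ] yaw of y axis-90: -0.09089101491224771
board [ -0.0014 154.9241] 44 [ 0.4518 -0.0149  0.085 ] [0.4781 0.2419 0.085 ] yaw of y axis-90: -0.10225241841058952
board rear corner [0.48   0.2489 0.085 ] stand rear corner [0.4359 0.2558 0.075 ]
```

```bash
python3 -m creep '[[[0.6,30,1,0.5,0,0,0],[0.6,60,2,0.5,0,0,0],[0.6,85,2,0.5,0,0,0],[0.6,105,2,0.5,0,0,0],[0.6,114,2,0.5,0,0,0],[0.6,118,2,0.5,0,0,0],[0.6,119,2,0.5,0,0,0],[0.6,119,2,0.5,0,0,0]]]'
python3 - <<'E'
from t import *
print(delta([.5395,.205,.089],-.101+np.pi/2),cur()[0]["wrist_force"])
E
```

```text
t: 2.2
eef_pos: [0.5385, 0.2063, 0.0912]
orientation: [2.638, 1.57, -2.175]
wrist_force: [0.7, 0.2, 0.2]
grip_width: 0.0553
(array([ 2.2289, -1.101 , -1.2068]), array([ 0.0001, -0.001 , -0.0006])) [0.6553 0.2378 0.1628]
```

```bash
python3 -m creep '[[[0.6,2,-1,-1.2,0,0,0],[0.6,2,-1,-1.2,0,0,0],[0.0,2,-1,-1.2,0,0,0],[0,2,-1,-1.2,0,0,0],[0,2,-1,-1.2,0,0,0],[0,2,-1,-1.2,0,0,0],[0,2,-1,-1.2,0,0,0],[0,2,-1,-1.2,0,0,0],[0,2,-1,-1.2,0,0,0],[0,2,-1,-1.2,0,0,0]]]' 45
python3 - <<'E'
from t import *
import cv2
p=np.load("p.npy"); o,R=cur(); print(o["wrist_force"],o["torque"])
y=np.array([-np.sin(-.0907),np.cos(.0907),0])
d=R.inv().apply(-y*1000*.158);print("slide",d); print(delta([.5395,.205,.089],-.101+np.pi/2)[1]); print(R.as_matrix())
for n in("scene","side"): cv2.imwrite(f"pics/{n}1.png",manip.read_camera(n)[:,:,::-1])
E
```

```text
t: 3.03
eef_pos: [0.5394, 0.205, 0.0893]
orientation: [2.664, 1.57, -2.149]
wrist_force: [-0.3, -0.6, 1.6]
grip_width: 0.0198
[-0.2597 -0.6041  1.5928] [-0.0688  0.0933  0.0322]
slide [   0.1697   -1.6164 -157.9916]
[ 0.0001 -0.0011 -0.0006]
[[-0.0007 -0.9949  0.1008]
 [-0.001   0.1008  0.9949]
 [-1.      0.0006 -0.0011]]
```

View pics/side1.png

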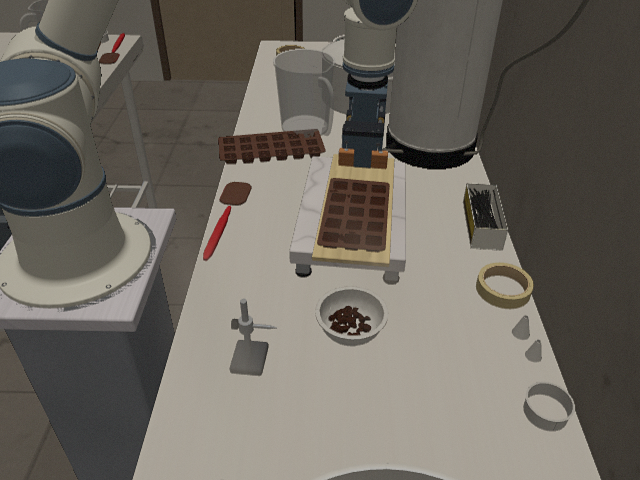

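```bash
python3 -m creep '[[[0,0.3,0,-2,-0.0005,0,0],[0,0.5,0,-6,-0.001,0,0],[0,0.5,-0.1,-12,-0.0015,0,0],[0,0.5,-0.2,-20,-0.002,0,0],[0,0.5,-0.3,-29,-0.0025,0,0],[0,0.5,-0.4,-38,-0.003,0,0],[0,0.5,-0.5,-46,-0.0035,0,0],[0,0.5,-0.5,-52,-0.004,0,0],[0,0.5,-0.6,-56,-0.004,0,0],[0,0.5,-0.6,-58,-0.004,0,0]]]' 45
python3 - <<'E'
from t import *
o,R=cur(); print(o["wrist_force"],o["torque"],o["eef_pos"]); print(R.as_matrix())
E
```

```text
t: 3.97
eef_pos: [0.5347, 0.1473, 0.0892]
orientation: [-1.561, 1.57, -0.087]
wrist_force: [0.5, 6.2, 4.7]
grip_width: 0.02
[0.4618 6.195  4.6952] [ 0.9951  0.1995 -0.0177] [0.5347 0.1473 0.0892]
[[ 0.0005 -0.9953  0.0973]
 [-0.      0.0973  0.9953]
 [-1.     -0.0005  0.    ]]
```

```bash
python3 -m creep '[[[0,0.3,0,-2,-0.0005,0,0],[0,0.5,0,-6,-0.001,0,0],[0,0.5,-0.1,-12,-0.0015,0,0],[0,0.5,-0.1,-20,-0.002,0,0],[0,0.5,-0.2,-29,-0.003,0,0],[0,0.5,-0.2,-38,-0.004,0,0],[0,0.5,-0.3,-46,-0.005,0,0],[0,0.5,-0.3,-52,-0.006,0,0],[0,0.5,-0.3,-56,-0.006,0,0],[0,0.5,-0.3,-58,-0.006,0,0]]]' 45
python3 - <<'E'
from t import *
import cv2
o,R=cur(); print(o["wrist_force"],o["torque"],o["eef_pos"]); print(R.as_matrix())
for n in("scene","side"): cv2.imwrite(f"pics/{n}2.png",manip.read_camera(n)[:,:,::-1])
a=cv2.imread("pics/side2.png")[140:345,220:420]; cv2.imwrite("pics/side2z.png",cv2.resize(a,None,fx=2.9,fy=2.9,interpolation=cv2.INTER_CUBIC))
E
```

```text
t: 4.8
eef_pos: [0.5298, 0.0896, 0.0892]
orientation: [-1.007, 1.569, 0.472]
wrist_force: [1.1, 8.7, 7.5]
grip_width: 0.0197
[1.1226 8.7388 7.5264] [ 0.9845  0.4086 -0.1686] [0.5298 0.0896 0.0892]
[[ 0.0018 -0.9958  0.092 ]
 [ 0.0009  0.092   0.9958]
 [-1.     -0.0017  0.0011]]
```

View pics/side2z.png

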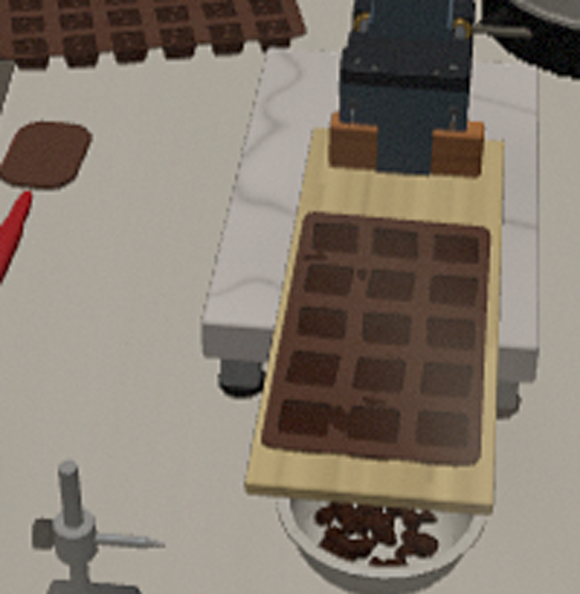

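```bash
python3 -m creep '[[[0,0.2,0,-2,-0.0005,0,0],[0,0.3,0,-5,-0.001,0,0],[0,0.3,0,-10,-0.0015,0,0],[0,0.3,0,-16,-0.0015,0,0],[0,0.3,0,-22,-0.0015,0,0],[0,0.3,0,-27,-0.0015,0,0],[0,0.3,0,-30,-0.0015,0,0],[0,0.3,0,-32,-0.0015,0,0],[0,0.3,0,-32,-0.0015,0,0]]]' 45
python3 - <<'E'
from t import *
import cv2
o,R=cur(); print(o["wrist_force"],o["torque"],o["eef_pos"]); print(R.as_matrix())
for n in("scene","side"): cv2.imwrite(f"pics/{n}3.png",manip.read_camera(n)[:,:,::-1])
a=cv2.imread("pics/side3.png")[250:350,225:400]; cv2.imwrite("pics/side3z.png",cv2.resize(a,None,fx=4.5,fy=4.5,interpolation=cv2.INTER_CUBIC))
a=cv2.imread("pics/scene3.png")[225:345,280:400]; cv2.imwrite("pics/scene3z.png",cv2.resize(a,None,fx=5,fy=5,interpolation=cv2.INTER_CUBIC))
cv2.imwrite("pics/wrist3.png",manip.read_camera("wrist")[:,:,::-1])
E
```

```text
t: 5.65
eef_pos: [0.5271, 0.0574, 0.0892]
orientation: [-1.208, 1.568, 0.272]
wrist_force: [0.2, 1.0, 7.4]
grip_width: 0.0197
[0.1846 0.9679 7.3944] [ 0.0015  0.5857 -0.2374] [0.5271 0.0574 0.0892]
[[ 0.0023 -0.9959  0.0907]
 [ 0.0006  0.0907  0.9959]
 [-1.     -0.0023  0.0009]]
```

View pics/side3z.png

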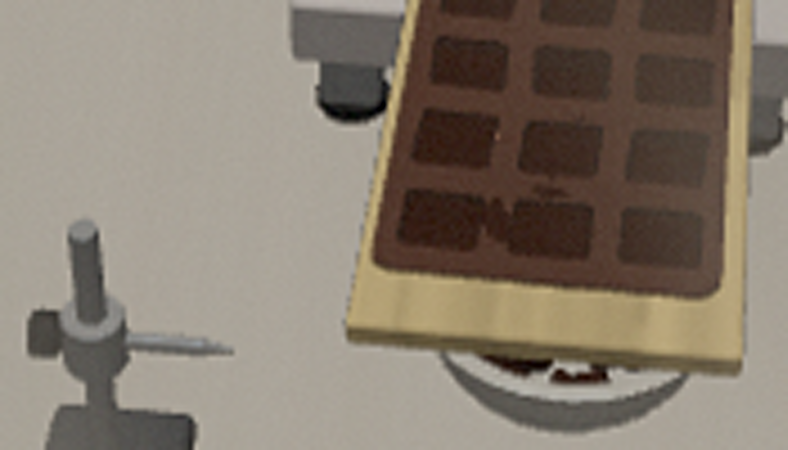

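View pics/scene3z.png

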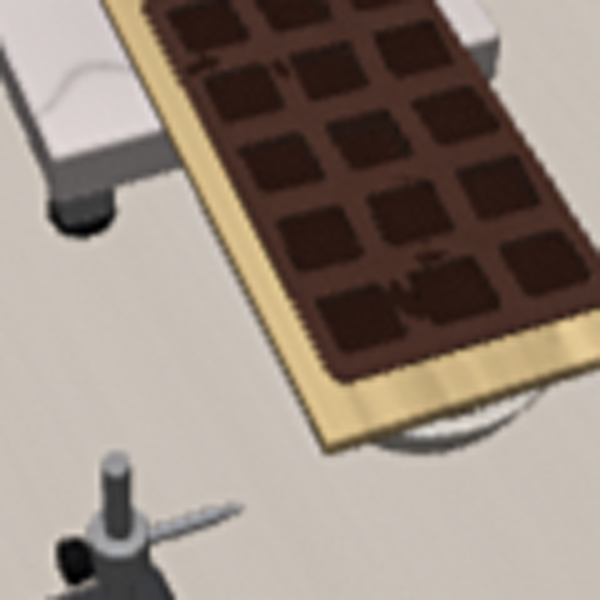

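View pics/wrist3.png

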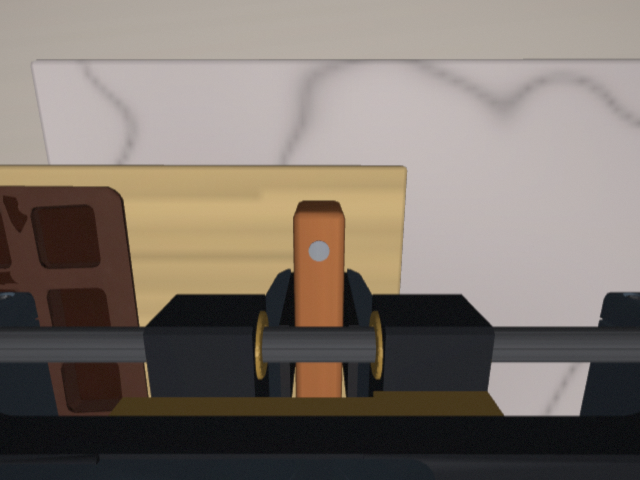

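```bash
cat > f.py <<'E'
from t import *
def rep(sL,sR,st_,cL,cR,ct,a=-.0907):
    y=np.array([-np.sin(a),np.cos(a)]);x=np.array([np.cos(a),np.sin(a)])
    for cam,L,R,t in(("side",sL,sR,st_),("scene",cL,cR,ct)):
        Lw,tw=ray(cam,L,.085)[:2],ray(cam,t,.080)[:2]
        print(cam,"cornerL",Lw,"tip",tw,"L-tip along y %.1f mm, along x %.1f"%((Lw-tw)@y*1e3,(Lw-tw)@x*1e3))
        if R is not None:
            Rw=ray(cam,R,.085)[:2]; d=Rw-Lw; print("  R-tip %.1f  front edge yaw %.4f len %.4f"%((Rw-tw)@y*1e3,np.arctan2(d[1],d[0]),np.hypot(*d)))
    if cL is not None:
        L=tri([("side",np.array([sL])),("scene",np.array([cL]))])[0];t=tri([("side",np.array([st_])),("scene",np.array([ct]))])[0]
        print("tri",L,t,"along y %.1f"%((L-t)[:2]@y*1e3))
E
python3 - <<'E'
from f import *
a=lambda p:u([p],4.5,(225,250))[0]; b=lambda p:u([p],5,(280,225))[0]
rep(a((348,329)),a((742,361)),a((233,350.5)),b((326,442)),None,b((242,507)))
E
```

```text
side cornerL [ 0.4375 -0.2345] tip [ 0.4002 -0.2403] L-tip along y 9.1 mm, along x 36.6
  R-tip 9.9  front edge yaw -0.0843 len 0.1284
scene cornerL [ 0.4361 -0.2346] tip [ 0.399  -0.2427] L-tip along y 11.5 mm, along x 36.2
tri [ 0.4372 -0.2329  0.0829] [ 0.3998 -0.2417  0.0804] along y 12.2
```

```bash
python3 -m creep '[[[0,0,0,-1,0,0,0],[0,0,0,-3,0,0,0],[0,0,0,-5,0,0,0],[0,0,0,-7,0,0,0],[0,0,0,-8.5,0,0,0],[0,0,0,-9.5,0,0,0],[0,0,0,-9.5,0,0,0],[0,0,0,-9.5,0,0,0]]]' 45
python3 - <<'E'
from t import *
import cv2
o,R=cur(); print(o["wrist_force"],o["torque"],o["eef_pos"]); print(R.as_matrix())
for n in("scene","side"): cv2.imwrite(f"pics/{n}4.png",manip.read_camera(n)[:,:,::-1])
a=cv2.imread("pics/side4.png")[285:355,235:400]; cv2.imwrite("pics/side4z.png",cv2.resize(a,None,fx=4.8,fy=4.8,interpolation=cv2.INTER_CUBIC))
a=cv2.imread("pics/scene4.png")[270:345,290:390]; cv2.imwrite("pics/scene4z.png",cv2.resize(a,None,fx=8,fy=8,interpolation=cv2.INTER_CUBIC))
E
```

```text
t: 6.47
eef_pos: [0.5263, 0.0479, 0.0893]
orientation: [-1.284, 1.568, 0.196]
wrist_force: [1.4, 3.2, 5.1]
grip_width: 0.0201
[1.4053 3.2464 5.0568] [ 0.6124  0.5151 -0.2134] [0.5263 0.0479 0.0893]
[[ 0.0024 -0.9959  0.0906]
 [ 0.0005  0.0906  0.9959]
 [-1.     -0.0024  0.0007]]
```

View pics/side4z.png

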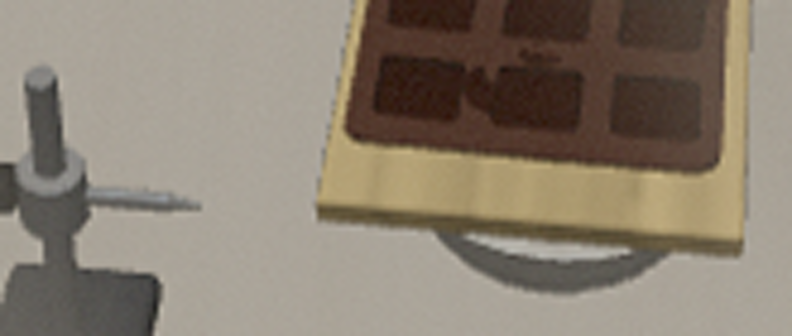

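View pics/scene4z.png

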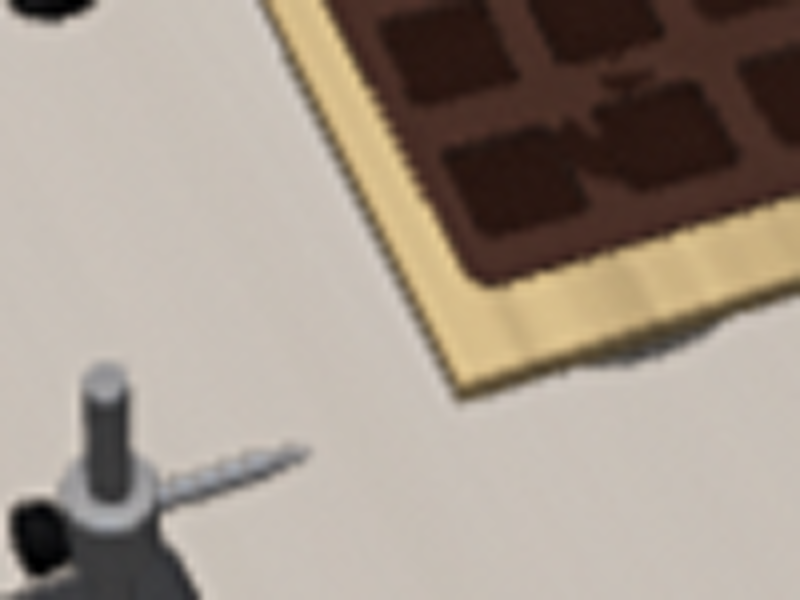

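```bash
python3 - <<'E'
from f import *
a=lambda p:u([p],4.8,(235,285))[0]; b=lambda p:u([p],8,(290,270))[0]
rep(a((318,206)),a((742,241.5)),a((200,206)),b((457,386)),b((800,283)),b((306,452)))
# stand end: right corners, from first pictures
p=np.load("p.npy")
# overhang using known stand corner seen in both cams (same planes)
sc=lambda q:u([q],(5,4.28),(235,140))[0]; si=lambda q:u([q],4,(280,140))[0]
y=np.array([np.sin(.0907),np.cos(.0907)])
for n,c,L,R,f in(("side","side",si((42,447)),si((500,480)),a((318,206))),("scene","scene",sc((277,500)),sc((722,400)),b((457,386)))):
    l,r,F=ray(c,L,.075)[:2],ray(c,R,.075)[:2],ray(c,f,.085)[:2]; d=r-l
    print(n,"stand end yaw %.4f len %.3f"%(np.arctan2(d[1],d[0]),np.hypot(*d)),"overhang L %.1f"%((l-F)@y*1e3),"R-based %.1f"%((r-F)@y*1e3))
E
```

```text
side cornerL [ 0.4363 -0.244 ] tip [ 0.4    -0.2403] L-tip along y -0.4 mm, along x 36.5
  R-tip 0.1  front edge yaw -0.0869 len 0.1285
scene cornerL [ 0.4343 -0.2449] tip [ 0.3987 -0.2427] L-tip along y 1.0 mm, along x 35.6
  R-tip -0.8  front edge yaw -0.1134 len 0.0825
tri [ 0.4359 -0.2426  0.0826] [ 0.3996 -0.2415  0.0801] along y 2.2
side stand end yaw -0.0820 len 0.196 overhang L 180.5 R-based 182.2
scene stand end yaw -0.1056 len 0.195 overhang L 180.0 R-based 177.1
```

```bash
python3 -m creep '[[[0,0,0,-0.5,0,0,0],[0,0,0,-0.5,0,0,0],[0,0,0,-0.5,0,0,0],[0,0,0,-0.5,0,0,0]]]' 45
python3 - <<'E'
from t import *
import cv2
o,R=cur(); print(o["t"],o["wrist_force"],o["eef_pos"],o["qvel"])
cv2.imwrite("pics/side5.png",manip.read_camera("side")[:,:,::-1]);cv2.imwrite("pics/scene5.png",manip.read_camera("scene")[:,:,::-1])
E
```

```text
t: 6.9
eef_pos: [0.5263, 0.0476, 0.0893]
orientation: [-1.254, 1.568, 0.227]
wrist_force: [0.7, 6.0, 5.0]
grip_width: 0.0198
6.9 [0.7307 5.9977 4.9802] [0.5263 0.0476 0.0893] [ 0.0013  0.0003 -0.0003  0.001   0.0004 -0.0006]
```

View pics/side5.png

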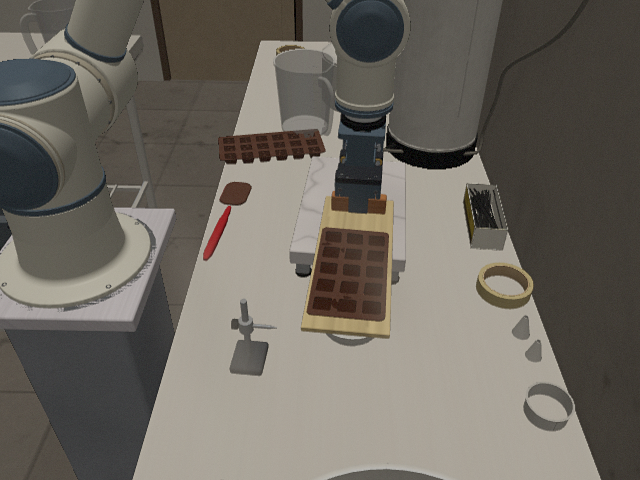

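View pics/scene5.png

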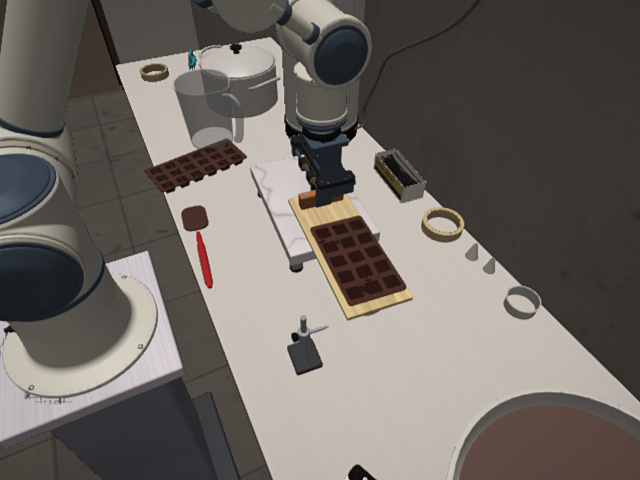

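The board sits flat, its front edge (side picture, 303–390 px across, about row 328) is level with the pointer tip (about 276, 327), and the mould and bowl are in place. I'm handing it in.

```bash
python3 -c "
from plant import manip
manip.hand_in(); o=manip.get_obs(); print(o['t'],o['eef_pos'],o['wrist_force'],o['grip_width'])"
```

```text
the job is handed in; nothing more can be done
the job is handed in; nothing more can be done
```

I gripped the batten at 45 N and slid the board about 158 mm out over the right-hand end of the stand, without lifting it. I turned it about 0.011 rad along the way to bring it square. I handed the job in at about 6.9 s, still gripping the board and pressing down with about 5 N.

**Level with the pointer:** my estimates, taken just before a last nudge of about 0.3 mm, put the front edge between 0.8 mm past the pointer and 1.0 mm short. Triangulating from both cameras instead gave 2.2 mm short, which I put down to the roughly 2 mm calibration error.

**Overhang:** the estimates run from 177 to 182 mm, with most at or just above 180 mm. That is right at the lower limit of your range, because the pointer itself measures about 180 mm out.

**Square to the stand:** the gripper's yaw (−0.091) matches the stand's measured yaw (−0.091). The edges also looked parallel in the wrist camera. Single-camera readings of the front edge scatter more, from −0.087 to −0.113.

**Everything else:** the last pictures show the mould in its place on the board. The bowl is mostly hidden under the board, but what shows of it is where it was. The board's near corner is about 36 mm from the pointer tip, where you described some 25 mm. The arm was at rest, with about 6 N of sideways push left in the grip.

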